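Lift the freshly lacquered board onto the enclosure with a spatula

TASK

The green circuit board has just been lacquered and must not be touched with the gripper: pick up the spatula, slide its blade under the board between the standoffs, lift the board and set it down gently, standing on its four standoffs, in the middle of the lid of the grey aluminium enclosure. Then draw the spatula out and lay it flat on the desk. Leave the blue board where it is.

Things in the scene. Friction and masses are not known exactly. Their poses are not given: they have to be found in the camera images.
- spatula: Spatula flat on desk, x from handle to blade, at start roughly world +y; z up. Origin: on the desk under the handle's middle. Black handle x -45..45, 22 wide, z 29..55 mm (rear foot x -42..-30 down to desk): pinch across y at its middle. Steel blade x 62..190 (tip), 56 wide, z 0..3 mm; 8 mm rod neck slopes from the handle to the blade at x 72. 170 g.
- green_board: Green circuit board with copper ring coils, 110 (x) by 100 mm (y), about 90 g, loose on 4 brass standoffs, 8 mm thick, 14 mm tall, at x +-49, y +-44: the gap under it along x is 80 mm wide. Origin: under its centre at the standoffs' feet; z up. Underside at 14, top 16.5, tallest part 26.5 mm. At start x points roughly to world +y: room to slide in along x from its -x side.
- blue_board: Blue circuit board, size and standoffs like the green one, with black chips and a white connector, loose on the desk, 26.5 mm tall in all, nearer to the robot or farther than the green one. Origin: under its centre at the feet. Leave it alone.
- enclosure: Grey aluminium project enclosure, immovable, 160 by 160 mm, 40 mm high, with a flat bare lid. Origin under its centre on the desk; lid surface 40 mm above the origin; z up.
Mind the look-alikes: they are no part of the job. Of the things like the spatula, leave any that is brown; of the rest the larger one is meant.

How it is judged:
By the outcome, as a careful person would: the job done as asked, in the order asked, and still so for the second after the job is handed in, with the robot touching nothing.
It also fails if it takes over 64 s, if anything falls off the work surface, if the arm or the gripper's body presses on something with over 40 N, if the wrist force passes 120 N, or if a joint passes its speed limit or range.

ROBOT

A 6-joint arm with a two-finger parallel gripper is mounted at the origin on the work surface. World frame = base frame: x ahead of the robot, y to its left, z up, the work surface at z = 0. Lengths are in m, angles in rad, forces in N, time in s.
With the tool pointing down it reaches from about 0.375 to 0.9 m from the base axis. Payload 3.1 kg.
Tool frame: the origin (TCP) lies between the finger pads; the fingertips stand 14 mm ahead of it and the grasp point (between the pads) lies 5 mm behind it; z points along the fingers, y is the line along which they close (so a half turn about z gives the same grasp; the last joint's range is limited). The gripper opens to 87 mm and grips with 3 to 60 N. Pads are 19 mm wide; open, the fingers measure 117 mm over their backs; the gripper's body (75 mm by 190 mm) begins 51 mm behind the grasp point.
Start: joints at [1.101, 0.527, 1.433, -0, 1.181, -0.178], TCP at [0.179, 0.599, 0.237] pointing down, gripper open.
Joint ranges: [-3.08, 3.08], [-0.75, 2.2], [0.22, 2.44], [-1.43, 4.57], [0, 2.65], [-2.85, 2.85]. Speed limits (rad/s): [2.79, 2.79, 3.14, 3.14, 3.14, 3.14].

INTERFACE

Orientations are given as a 3x3 rotation matrix whose columns are the frame's x, y, z axes.
In Python, from bench import robot gives the robot as it stands. The module is installed in compiled form; this text tells all that it offers.
- The arm moves only by the tool move_arm, never from a script. Its argument "targets" is a list of rows, each a list of 3 entries, a list of its own where there are three numbers: the closure, from -1 (fully open) to 1 (shut), so that 0 is half open, then the shift along the world's x, y, z in mm, then the turn about the world's z in degrees. In form: [[hand, [tx, ty, tz], roll], ...]. A call has 1 to 20 rows; each row shifts and turns the commanded pose from where the row before left it; what a row does not reach is not made up. A row lasts 1/12 s, in which the tool goes at most 41.7 mm and 7.16 degrees, less where a joint would pass 70% of its speed; a pose out of reach is approached as far as the arm can. A call is refused whole if a number of a shift passes 41.7 or a number of a turn 7.16, either way. A call with a gripper value outside its range is refused whole. The fingers move at their own pace and stop on an object; "grip_force" is the grip in N (left out, the last holds). Time passes only in rows, so rows that do not move let the fingers close. It gives the time, the measured TCP pose, the force, the opening and the grip force at its end, in the units of the state.
- robot.state(): the state, without advancing time (a new reading comes with each control period).
- robot.grab_frame(name): name is "scene" or "top" or "wrist"; returns a dict with "pixels" (384x512x3 uint8, red, green, blue), "camera_matrix" (3x3 intrinsics, pixels), "pose" (4x4, takes a point from camera to world coordinates). Camera axes: x right, y up, looking along -z (the intrinsics and any distortion apply to the point x, -y, -z); pixel columns grow to the right and rows downward; lengths in m; the calibration is good to about 2 mm. The wrist camera is an equidistant fisheye: a pixel r from the principal point sees the ray r / f radians off the axis. A picture is of the moment at which its call begins. There is no depth.
- robot.close_job(): hands the job in; it is judged then, once.
The state is a dict: "time": time; "joints": joint angles; "joint_vel": joint speeds; "joint_efforts": joint torques, N m; "tool_pos": TCP position; "tcp_rot": TCP orientation; "force": force on the tool from outside, world axes, zero at the start; "torque": the same for the moment, N m; "finger_gap": finger opening in m; "grasp_force": force on a finger pad.
Only numpy, scipy, OpenCV 4.12 (cv2) and the standard library are available. Lean on these libraries where they do the work, as an engineer would, in place of code of your own. Each camera call takes 0.05 s, during which the arm holds its last target. There are 200 camera calls.

## Working session

There is one attempt and no reset: what is moved stays moved. The work goes in short steps, Python scripts to look and compute and a tool call to move; the robot and the scene stay as the last step left them, time stands still between calls to the robot, and variables do not carry over. Pictures are saved under pics/ and viewed, at most 10 in all, crops included, and the job is handed in when it is done.

Besides the shell and the picture viewer there is one more tool, called by a JSON object that holds its "api" and its "payload", one argument or row to a line. move_arm: Moves the arm, as the interface text tells. Its arguments: {"type":"object","properties":{"targets":{"type":"array","items":{"type":"array"}},"grip_force":{"type":"number"}},"required":["targets"]}

```bash
mkdir -p pics; cat > h.py <<'E'
import numpy as np, cv2
from bench import robot
def grab(n,name=None):
    f=robot.grab_frame(n)
    if name: cv2.imwrite(f'pics/{name}.png',cv2.cvtColor(f['pixels'],cv2.COLOR_RGB2BGR))
    return f
def ray(f,u,v):
    K=f['camera_matrix'];P=f['pose']
    d=np.linalg.inv(K)@np.array([u,v,1.]);d=P[:3,:3]@np.array([d[0],-d[1],-d[2]])
    return P[:3,3],d
def onplane(f,u,v,z):
    o,d=ray(f,u,v);return (o+d*(z-o[2])/d[2])
def proj(f,p):
    P=f['pose'];c=P[:3,:3].T@(np.asarray(p)-P[:3,3]);q=f['camera_matrix']@np.array([c[0],-c[1],-c[2]]);return q[:2]/q[2]
E
python3 - <<'E'
from h import *
a=grab('top','top');b=grab('scene','scene')
for f in(a,b):print(f['camera_matrix'].round(1).tolist(),f['pose'].round(3).tolist())
s=robot.state();print(s['time'],s['tool_pos'],s['tcp_rot'],s['finger_gap'])
im=cv2.cvtColor(np.vstack([a['pixels']]),cv2.COLOR_RGB2BGR)
cv2.imwrite('pics/top2.png',cv2.resize(im,(800,600),interpolation=cv2.INTER_CUBIC))
E
```

```text
[[351.4, 0.0, 255.5], [0.0, 351.4, 190.3], [0.0, 0.0, 1.0]] [[-0.003, 0.998, -0.059, 0.372], [-1.0, -0.001, 0.027, -0.046], [0.027, 0.06, 0.998, 1.058], [0.0, 0.0, 0.0, 1.0]]
[[443.4, 0.0, 255.6], [0.0, 443.4, 195.9], [0.0, 0.0, 1.0]] [[-0.368, -0.637, 0.677, 1.299], [0.93, -0.265, 0.256, 0.258], [0.016, 0.724, 0.69, 0.936], [0.0, 0.0, 0.0, 1.0]]
0.1 [0.17887832 0.59819582 0.23565736] [[-9.58019177e-01  2.86702803e-01 -8.70946210e-04]
 [ 2.86703938e-01  9.58017607e-01 -1.76532062e-03]
 [ 3.28259435e-04 -1.94091472e-03 -9.99998063e-01]] 0.08716241819865034
```

View pics/top2.png

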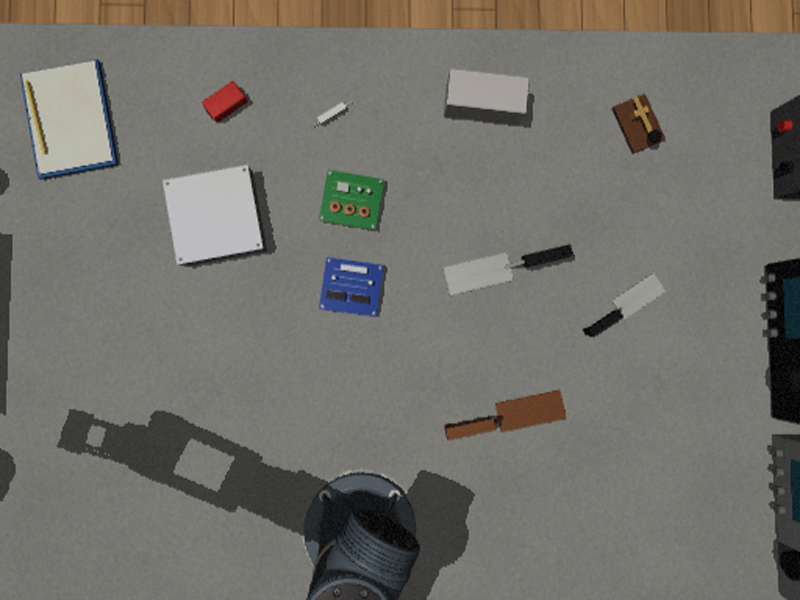

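View pics/scene.png

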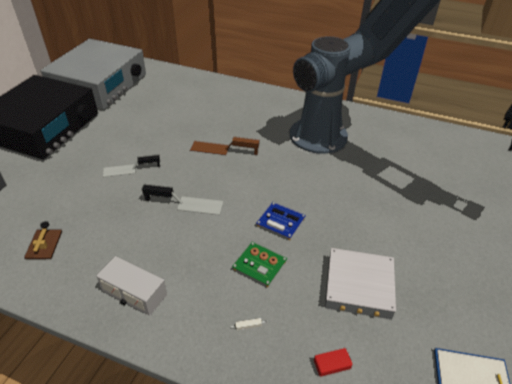

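The top view (800×600) shows three spatula-like things: a large black-handled one (508,268), a small black-handled one (625,305) and a brown one (505,415). I choose the large black one. The green board is at (352,200), the blue board at (352,287) and the enclosure at (213,215). The grey box at (487,92) is something else.

```bash
cat > m.py <<'E'
from h import *
def rect(f,mask,box,z,show=''):
    x0,y0,x1,y1=box;m=np.zeros_like(mask);m[y0:y1,x0:x1]=mask[y0:y1,x0:x1]
    cs,_=cv2.findContours(m,cv2.RETR_EXTERNAL,cv2.CHAIN_APPROX_NONE)
    c=max(cs,key=cv2.contourArea)
    pts=np.array([onplane(f,u,v,z)[:2] for u,v in c[:,0,:]])*1000
    r=cv2.minAreaRect(pts.astype(np.float32))
    B=cv2.boxPoints(r);e=B[1]-B[0];g=B[2]-B[1];l=e if np.linalg.norm(e)>np.linalg.norm(g) else g
    print(show,'c',np.round(r[0],1),'size',np.round(r[1],1),'long axis',round(np.degrees(np.arctan2(l[1],l[0]))%180,1),'npix',int(cv2.contourArea(c)))
    return r
E
python3 - <<'E'
from m import *
A=grab('top');S=grab('scene')
def masks(f):
    h=cv2.cvtColor(f['pixels'],cv2.COLOR_RGB2HSV).astype(int);H,Sa,V=h[...,0],h[...,1],h[...,2]
    return {k:v.astype(np.uint8)*255 for k,v in dict(white=(V>150)&(Sa<60),dark=V<55,green=(H>45)&(H<80)&(Sa>100),blue=(H>105)&(H<130)&(Sa>100)).items()}
t=masks(A);s=masks(S)
k=.64
B=lambda *b:[int(i*k) for i in b]
rect(A,t['white'],B(435,245,525,300),.003,'blade t')
rect(S,s['white'],(175,190,228,220),.003,'blade s')
rect(A,t['dark'],B(518,238,580,272),.055,'handle t')
rect(S,s['dark'],(138,178,177,204),.045,'handle s')
rect(A,t['green'],B(300,160,400,240),.0165,'green t')
rect(S,s['green'],(225,235,295,290),.0165,'green s')
rect(A,t['blue'],B(300,250,400,325),.0165,'blue t')
rect(S,s['blue'],(250,195,310,245),.0165,'blue s')
rect(A,t['white'],B(150,155,270,275),.04,'encl t')
rect(S,s['white'],(320,245,400,310),.04,'encl s')
im=cv2.cvtColor(A['pixels'],cv2.COLOR_RGB2BGR)[95:230,195:440]
cv2.imwrite('pics/crop.png',cv2.resize(im,(784,432),interpolation=cv2.INTER_CUBIC))
E
```

```text
blade t c [ 482.  -227.9] size [ 53.8 125.2] long axis 103.4 npix 652
blade s c [ 480.4 -227.9] size [ 55.9 129.2] long axis 103.3 npix 508
handle t c [ 509.1 -346.7] size [23.2 96.7] long axis 104.0 npix 216
handle s c [ 520.9 -345.9] size [64.2 88.4] long axis 112.9 npix 278
green t c [623.1  17.5] size [109.9  99.8] long axis 80.2 npix 1115
green s c [624.9  18.3] size [107.6  99.4] long axis 80.6 npix 1163
blue t c [455.4  17.3] size [110.   99.3] long axis 81.9 npix 1132
blue s c [457.8  18. ] size [107.7  99.2] long axis 82.2 npix 877
encl t c [589.7 274.4] size [160.4 159.8] long axis 10.9 npix 2929
encl s c [588.2 274.5] size [163.5 161.7] long axis 10.8 npix 3431
```

View pics/crop.png

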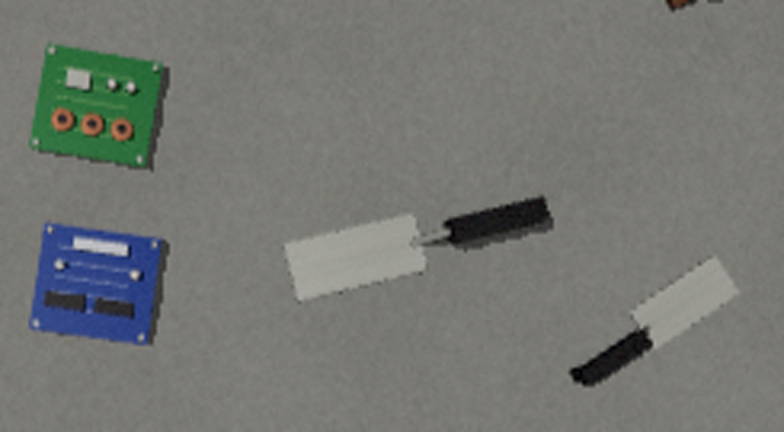

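The crop confirms the chosen spatula: black handle at (500,218), blade at (355,257), clearly bigger than the small one at (685,305). I start the approach.

{"api": "move_arm", "payload": {
  "targets": [
    [-1,[16,-20,0],-3],
    [-1,[16,-20,0],-3],
    [-1,[16,-20,0],-3],
    [-1,[16,-20,0],-3],
    [-1,[16,-20,0],-3],
    [-1,[16,-20,0],-3],
    [-1,[16,-20,0],-3],
    [-1,[16,-20,0],-3],
    [-1,[16,-20,0],-3],
    [-1,[16,-20,0],-3],
    [-1,[16,-20,0],-3],
    [-1,[16,-20,0],-3],
    [-1,[16,-20,0],-3],
    [-1,[16,-20,0],-3],
    [-1,[16,-20,0],-3],
    [-1,[16,-20,0],-3],
    [-1,[16,-20,0],-3],
    [-1,[16,-20,0],-3],
    [-1,[16,-20,0],-3],
    [-1,[16,-20,0],-3]
  ]
}}

```text
time: 1.87
tool_pos: [0.4997, 0.1976, 0.2365]
tcp_rot: [[-0.228, 0.974, -0.0], [0.974, 0.228, 0.0], [0.0, -0.0, -1.0]]
force: [0.3, 0.4, -0.5]
finger_gap: 0.0869
grasp_force: 0.0
```

{"api": "move_arm", "payload": {
  "targets": [
    [-1,[0.5,-30,-5],0],
    [-1,[0.5,-30,-5],0],
    [-1,[0.5,-30,-5],0],
    [-1,[0.5,-30,-5],0],
    [-1,[0.5,-30,-5],0],
    [-1,[0.5,-30,-5],0],
    [-1,[0.5,-30,-5],0],
    [-1,[0.5,-30,-5],0],
    [-1,[0.5,-30,-5],0],
    [-1,[0.5,-30,-5],0],
    [-1,[0.5,-30,-5],0],
    [-1,[0.5,-30,-5],0],
    [-1,[0.5,-30,-5],0],
    [-1,[0.5,-30,-5],0],
    [-1,[0.5,-30,-5],0],
    [-1,[0.5,-30,-5],0],
    [-1,[0.5,-30,-5],0],
    [-1,[0.5,-30,-5],0],
    [-1,[0,-10,-5],0],
    [-1,[0,0,0],0]
  ]
}}

```text
time: 3.53
tool_pos: [0.5077, -0.3537, 0.1403]
tcp_rot: [[-0.228, 0.974, -0.0], [0.974, 0.228, -0.0], [0.0, -0.0, -1.0]]
force: [0.1, 0.2, 0.2]
finger_gap: 0.0868
grasp_force: 0.0
```

```bash
python3 - <<'E'
from h import *
w=grab('wrist','w1');s=robot.state();print(s['time'],s['tool_pos'],s['tcp_rot'].round(3).tolist(),s['force'])
print(w['camera_matrix'].tolist(),w['pose'].round(3).tolist())
E
```

```text
3.5833 [ 0.50741998 -0.35128146  0.14057944] [[-0.229, 0.973, -0.001], [0.973, 0.229, 0.002], [0.002, -0.001, -1.0]] [-0.03306191 -0.60881575  0.6922595 ]
[[297.3186396354542, 0.0, 257.90341765199867], [0.0, 297.3186396354542, 190.83944703754165], [0.0, 0.0, 1.0]] [[0.974, -0.221, -0.058, 0.491], [0.228, 0.941, 0.249, -0.286], [-0.001, -0.256, 0.967, 0.288], [0.0, 0.0, 0.0, 1.0]]
```

View pics/w1.png

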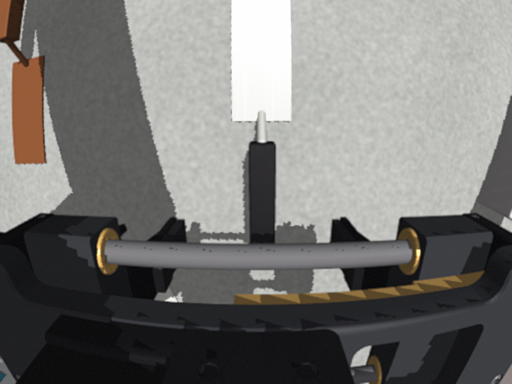

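The wrist view shows the handle (front end at (262,143)) between the open fingers and the blade's rear edge at (232..291,121). I check the position by casting rays.

```bash
cat >> h.py <<'E'
def fish(f,u,v,z):
    K=f['camera_matrix'];a=(u-K[0,2])/K[0,0];b=(v-K[1,2])/K[1,1];t=np.hypot(a,b)
    k=np.sin(t)/t;d=f['pose'][:3,:3]@np.array([a*k,-b*k,-np.cos(t)]);o=f['pose'][:3,3]
    return (o+d*(z-o[2])/d[2])*1000
E
python3 - <<'E'
from h import *
w=grab('wrist')
for u,v,z in[(249,143,.055),(275,143,.055),(249.5,230,.055),(274,230,.055),(232,121,.003),(291,121,.003),(232,5,.003),(290,5,.003)]:print(u,v,fish(w,u,v,z).round(1))
d=np.array([-.2317,.9728])
for x in(45,62):print(x,np.array([510.4,-350.5])+d*x)
E
```

```text
249 143 [ 489.2 -307.    55. ]
275 143 [ 509.1 -302.3   55. ]
249.5 230 [ 505.9 -378.1   55. ]
274 230 [ 526.  -373.3   55. ]
232 121 [ 468.2 -295.2    3. ]
291 121 [ 522.9 -282.2    3. ]
232 5 [ 441.1 -181.9    3. ]
290 5 [ 495.5 -168.8    3. ]
45 [ 499.9735 -306.724 ]
62 [ 496.0346 -290.1864]
```

{"api": "move_arm", "payload": {
  "targets": [
    [-1,[2,2.5,-15],0],
    [-1,[0,0,-20],0],
    [-1,[0,0,-20],0],
    [-1,[0,0,-16],0],
    [-1,[0,0,-12],0],
    [-1,[0,0,-10],0],
    [-1,[0,0,-7],0],
    [-1,[0,0,-3],0],
    [-1,[0,0,0],0],
    [0.2,[0,0,0],0],
    [0.4,[0,0,0],0],
    [1,[0,0,0],0],
    [1,[0,0,0],0],
    [1,[0,0,0],0],
    [1,[0,0,0],0],
    [1,[0,0,0],0],
    [1,[0,0,0],0],
    [1,[0,0,0],0]
  ],
  "grip_force": 50
}}

```text
time: 5.13
tool_pos: [0.5101, -0.3487, 0.0385]
tcp_rot: [[-0.231, 0.973, -0.0], [0.973, 0.231, 0.0], [0.0, -0.0, -1.0]]
force: [0.3, 0.4, -0.7]
finger_gap: 0.0349
grasp_force: 0.0
```

{"api": "move_arm", "payload": {
  "targets": [
    [1,[0,0,0],0],
    [1,[0,0,0],0],
    [1,[0,0,0],0],
    [1,[0,0,0],0],
    [1,[0,0,0],0],
    [1,[0,0,0],0],
    [1,[0,0,0],0],
    [1,[0,0,0],0]
  ],
  "grip_force": 60
}}

```text
time: 5.8
tool_pos: [0.5101, -0.3488, 0.0385]
tcp_rot: [[-0.231, 0.973, -0.0], [0.973, 0.231, 0.0], [0.0, -0.0, -1.0]]
force: [-0.4, -1.1, -0.2]
finger_gap: 0.0214
grasp_force: 60.0
```

{"api": "move_arm", "payload": {
  "targets": [
    [1,[0,0,3],0],
    [1,[0,0,3],0],
    [1,[0,0,4],0],
    [1,[0,0,4],0],
    [1,[0,0,4],0],
    [1,[0,0,2],0],
    [1,[0,0,0],0],
    [1,[0,0,0],0]
  ]
}}

```text
time: 6.47
tool_pos: [0.5103, -0.3488, 0.0588]
tcp_rot: [[-0.231, 0.973, 0.0], [0.973, 0.231, -0.0], [-0.0, 0.0, -1.0]]
force: [0.1, -0.4, -2.3]
finger_gap: 0.0213
grasp_force: 60.0
```

{"api": "move_arm", "payload": {
  "targets": [
    [1,[4,6,0],-1],
    [1,[6,8,0],-2],
    [1,[6,9,0],-2],
    [1,[6,9,0],-2],
    [1,[6,9,0],-2],
    [1,[6,9,0],-2],
    [1,[6,9,0],-2],
    [1,[6,9,0],-2],
    [1,[6,9,0],-2],
    [1,[6,9,0],-2],
    [1,[5,7,0],-2],
    [1,[3.5,5,0],-1],
    [1,[2,3,0],-1],
    [1,[0,0,0],0],
    [1,[0,0,0],0]
  ]
}}

```text
time: 7.72
tool_pos: [0.5785, -0.2477, 0.0584]
tcp_rot: [[0.167, 0.986, -0.0], [0.986, -0.167, 0.0], [-0.0, -0.001, -1.0]]
force: [-0.2, -0.2, -1.8]
finger_gap: 0.0217
grasp_force: 60.0
```

```bash
python3 - <<'E'
from m import *
A=grab('top','t3');S=grab('scene','s3');w=grab('wrist','w3')
s=robot.state();print(s['time'],s['tool_pos'],np.degrees(np.arctan2(*s['tcp_rot'][[1,0],0])))
def msk(f,g=0):
    h=cv2.cvtColor(f['pixels'],cv2.COLOR_RGB2HSV).astype(int);H,Sa,V=h[...,0],h[...,1],h[...,2]
    return (((H>45)&(H<80)&(Sa>100)) if g else (V>140)&(Sa<60)).astype(np.uint8)*255
for z in(.018,.023):
  rect(A,msk(A),(235,95,330,210),z,f'blade t {z}')
  rect(S,msk(S),(150,170,250,250),z,f'blade s {z}')
rect(A,msk(A,1),(192,100,256,155),.0165,'g t')
rect(S,msk(S,1),(225,235,295,290),.0165,'g s')
v=np.hstack([cv2.resize(cv2.cvtColor(S['pixels'][150:310,120:320],cv2.COLOR_RGB2BGR),(400,320)),cv2.resize(cv2.cvtColor(w['pixels'],cv2.COLOR_RGB2BGR),(400,320))])
cv2.imwrite('pics/v3.png',v)
E
```

```text
7.8667 [ 0.57836527 -0.2481906   0.05847984] 80.31933467266208
blade t 0.018 c [405.7 -95.3] size [115.5  53.3] long axis 89.9 npix 346
blade s 0.018 c [ 529.6 -192.6] size [249.3 265. ] long axis 112.4 npix 3782
blade t 0.023 c [405.5 -95.1] size [115.   53.1] long axis 89.9 npix 346
blade s 0.023 c [ 533.8 -190.2] size [248.  263.6] long axis 112.4 npix 3782Traceback (most recent call last):
  File "<stdin>", line 10, in <module>
  File "m.py", line 5, in rect
    c=max(cs,key=cv2.contourArea)
ValueError: max() iterable argument is empty
```

```bash
python3 - <<'E'
from h import *
S=grab('scene');w=grab('wrist')
B=lambda i:cv2.cvtColor(i,cv2.COLOR_RGB2BGR)
v=np.hstack([cv2.resize(B(S['pixels'][150:300,110:310]),(400,300)),cv2.resize(B(w['pixels']),(400,300))])
cv2.imwrite('pics/v3.png',v)
E
```

```text
(no output)
```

View pics/v3.png

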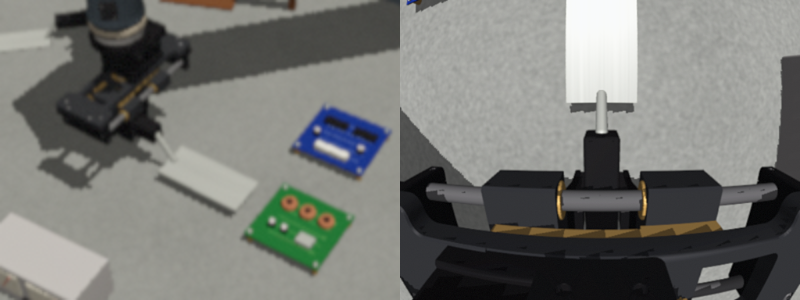

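The left crop shows the blade held level behind the green board, with tip corners at about (257,183) and (242,212) and rear corners at (178,148) and (160,178). I compare these with the nominal projections to check for droop.

```bash
python3 - <<'E'
from h import *
S=grab('scene')
g=cv2.cvtColor(S['pixels'],cv2.COLOR_RGB2HSV).astype(int)
m=((g[...,2]>165)&(g[...,1]<40)).astype(np.uint8)*255
m[:215]=0;m[:,:186]=0;m[262:]=0;m[:,245:]=0
cs,_=cv2.findContours(m,cv2.RETR_EXTERNAL,cv2.CHAIN_APPROX_NONE);c=max(cs,key=cv2.contourArea)
print('area',cv2.contourArea(c),'bbox',cv2.boundingRect(c));print(cv2.approxPolyDP(c,4,True)[:,0].tolist())
s=robot.state();o=s['tool_pos'][:2];th=np.radians(80.3);d=np.array([np.cos(th),np.sin(th)]);n=np.array([-d[1],d[0]])
for z in(.013,.018,.023,.028):
  print(z,[proj(S,[*(o+d*x+n*y),z]).round(1).tolist() for x,y in((.19,.028),(.19,-.028),(.062,-.028),(.062,.028))])
w=grab('wrist');k=cv2.cvtColor(w['pixels'],cv2.COLOR_RGB2GRAY)
r=k[110,:].astype(int);print(np.where(r>200)[0][[0,-1]])
G=(g[...,0]>45)&(g[...,0]<80)&(g[...,1]>100);ys,xs=np.where(G);pts=np.stack([xs,ys],1)
P=np.array([onplane(S,u,v,.0165)[:2] for u,v in pts])*1000;print(cv2.minAreaRect(P.astype(np.float32)))
E
```

```text
area 678.0 bbox (190, 219, 49, 35)
[[190, 219], [198, 230], [190, 235], [225, 253], [238, 242], [202, 223], [196, 227]]
0.013 [[239.4, 243.5], [227.9, 257.3], [189.0, 237.7], [201.2, 224.9]]
0.018 [[239.4, 242.3], [227.8, 256.1], [188.9, 236.5], [201.1, 223.7]]
0.023 [[239.4, 241.0], [227.8, 254.9], [188.7, 235.3], [201.0, 222.5]]
0.028 [[239.4, 239.8], [227.7, 253.7], [188.5, 234.1], [200.8, 221.3]]
[212 303]
((625.1361083984375, 18.185279846191406), (107.17308807373047, 99.46922302246094), 80.2134780883789)
```

{"api": "move_arm", "payload": {
  "targets": [
    [1,[0,0,-4],0],
    [1,[0,0,-5],0],
    [1,[0,0,-4],0],
    [1,[0,0,-2],0],
    [1,[0,0,0],0],
    [1,[0.7,4,0],0],
    [1,[1.3,8,0],0],
    [1,[1.4,8,0],0],
    [1,[0.7,4,0],0],
    [1,[0,0,0],0]
  ]
}}

```text
time: 8.9
tool_pos: [0.5828, -0.2219, 0.0437]
tcp_rot: [[0.166, 0.986, -0.001], [0.986, -0.166, 0.001], [0.001, -0.001, -1.0]]
force: [0.1, 0.9, -1.3]
finger_gap: 0.0215
grasp_force: 60.0
```

{"api": "move_arm", "payload": {
  "targets": [
    [1,[1.3,7.9,0],0],
    [1,[1.3,7.9,0],0],
    [1,[1.4,7.9,0],0],
    [1,[1.3,7.9,0],0],
    [1,[1.4,7.9,0],0],
    [1,[1.3,7.9,0],0],
    [1,[1.4,7.9,0],0],
    [1,[1.3,7.9,0],0],
    [1,[1.4,7.9,0],0],
    [1,[1.3,7.9,0],0],
    [1,[1.4,7.9,0],0],
    [1,[1.3,7.9,0],0],
    [1,[1.4,7.9,0],0],
    [1,[1.1,6.5,0],0],
    [1,[0,2,0],0],
    [1,[0,0,0],0],
    [1,[0,0,0],0]
  ]
}}

```text
time: 10.32
tool_pos: [0.6014, -0.1126, 0.0436]
tcp_rot: [[0.168, 0.986, 0.0], [0.986, -0.168, -0.0], [-0.0, 0.0, -1.0]]
force: [0.1, -0.2, -1.7]
finger_gap: 0.0213
grasp_force: 60.0
```

```bash
python3 - <<'E'
from h import *
S=grab('scene','s4')
s=robot.state();print(s['time'],s['tool_pos'],s['force'],s['torque'])
g=cv2.cvtColor(S['pixels'],cv2.COLOR_RGB2HSV).astype(int)
G=(g[...,0]>45)&(g[...,0]<80)&(g[...,1]>100);ys,xs=np.where(G)
P=np.array([onplane(S,u,v,.0165)[:2] for u,v in zip(xs,ys)])*1000;print(cv2.minAreaRect(P.astype(np.float32)))
cv2.imwrite('pics/v4.png',cv2.resize(cv2.cvtColor(S['pixels'][180:300,150:310],cv2.COLOR_RGB2BGR),(640,480),interpolation=cv2.INTER_CUBIC))
E
```

```text
10.3667 [ 0.60144692 -0.11282631  0.04358628] [ 0.30118144  0.81556126 -1.55528787] [-0.1695816   0.07846548 -0.00265527]
((624.85693359375, 18.579200744628906), (107.30232238769531, 99.070068359375), 80.8792953491211)
```

View pics/v4.png

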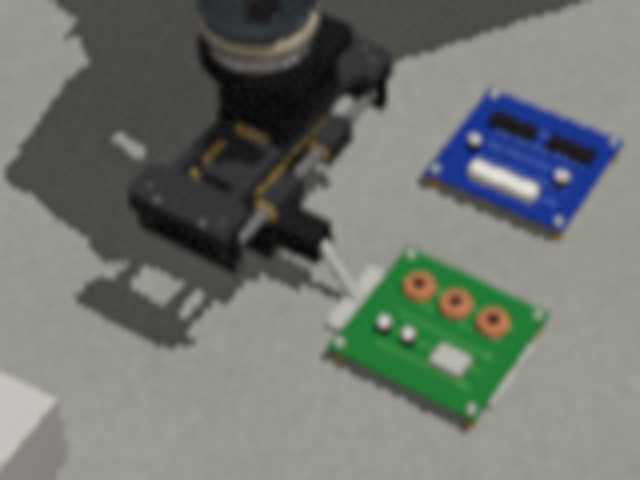

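The blade is centred under the board: its rear shows at (355,295) and its tip at (515,370). The board has not moved, so I lift slowly.

{"api": "move_arm", "payload": {
  "targets": [
    [1,[0,0,1.5],0],
    [1,[0,0,1.5],0],
    [1,[0,0,1],0],
    [1,[0,0,1],0],
    [1,[0,0,1],0],
    [1,[0,0,1],0],
    [1,[0,0,1],0],
    [1,[0,0,1],0],
    [1,[0,0,1],0],
    [1,[0,0,2],0],
    [1,[0,0,2],0],
    [1,[0,0,3],0],
    [1,[0,0,3],0],
    [1,[0,0,4],0],
    [1,[0,0,3],0],
    [1,[0,0,2],0],
    [1,[0,0,1],0],
    [1,[0,0,0],0]
  ]
}}

```text
time: 11.87
tool_pos: [0.6015, -0.1126, 0.074]
tcp_rot: [[0.168, 0.986, 0.001], [0.986, -0.168, -0.0], [-0.0, 0.001, -1.0]]
force: [-0.4, 0.7, -2.4]
finger_gap: 0.0218
grasp_force: 60.0
```

```bash
python3 - <<'E'
from h import *
S=grab('scene','s5');w=grab('wrist')
s=robot.state();print(s['time'],s['tool_pos'],s['force'],s['torque'])
B=lambda i:cv2.cvtColor(i,cv2.COLOR_RGB2BGR)
v=np.hstack([cv2.resize(B(S['pixels'][170:290,150:310]),(400,300),interpolation=cv2.INTER_CUBIC),cv2.resize(B(w['pixels']),(400,300))])
cv2.imwrite('pics/v5.png',v)
E
```

```text
11.9667 [ 0.60127858 -0.11252316  0.07354411] [ 0.51315279 -0.25257395 -1.62592455] [-0.28680344  0.10655353  0.06826912]
```

View pics/v5.png

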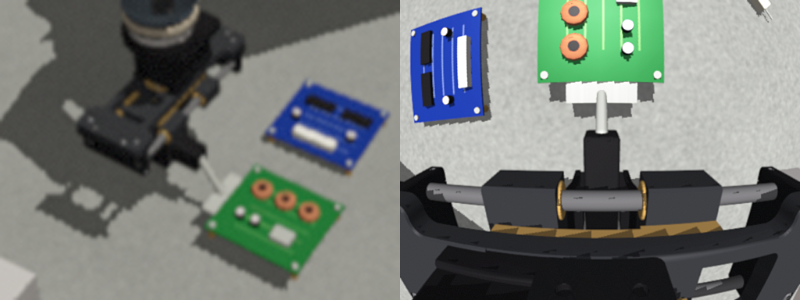

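The board rests level on the blade, clear of the desk. I raise it further and carry it to the lid, turning it 20° to match the lid.

{"api": "move_arm", "payload": {
  "targets": [
    [1,[0,0,2],0],
    [1,[0,0,4],0],
    [1,[0,0,5],0],
    [1,[0,0,5],0],
    [1,[0,0,5],0],
    [1,[0,0,5],0],
    [1,[0,0,5],0],
    [1,[0,0,5],0],
    [1,[0,0,5],0],
    [1,[0,0,4],0],
    [1,[0,0,3],0],
    [1,[0,0,2],0],
    [1,[0,0,0],0],
    [1,[0,2,0],0],
    [1,[0,3,0],0.5],
    [1,[0,4,0],0.5],
    [1,[0.5,5,0],1],
    [1,[0.5,6,0],1],
    [1,[0.5,7,0],1],
    [1,[0.5,8,0],1]
  ]
}}

```text
time: 13.63
tool_pos: [0.6034, -0.0768, 0.1235]
tcp_rot: [[0.08, 0.997, -0.0], [0.997, -0.08, 0.0], [0.0, -0.0, -1.0]]
force: [0.5, 0.5, -3.0]
finger_gap: 0.0214
grasp_force: 60.0
```

{"api": "move_arm", "payload": {
  "targets": [
    [1,[0.5,8,0],1],
    [1,[0.5,8,0],1],
    [1,[0.5,8,0],1],
    [1,[0.5,8,0],1],
    [1,[0.5,8,0],1],
    [1,[0.5,8,0],1],
    [1,[0.5,8,0],1],
    [1,[0.5,8,0],1],
    [1,[0.5,8,0],1],
    [1,[0.5,8,0],1],
    [1,[0.5,8,0],1],
    [1,[0.5,8,0],1],
    [1,[0.5,8,0],1],
    [1,[0.5,8,0],1],
    [1,[0.5,8,0],1],
    [1,[0.5,8,0],0],
    [1,[0.5,8,0],0],
    [1,[0.5,8,0],0],
    [1,[0.5,8,0],0],
    [1,[0.5,8,0],0]
  ]
}}

```text
time: 15.3
tool_pos: [0.6134, 0.0833, 0.1235]
tcp_rot: [[-0.179, 0.984, -0.0], [0.984, 0.179, 0.0], [0.0, -0.0, -1.0]]
force: [-0.0, 0.0, -3.1]
finger_gap: 0.0219
grasp_force: 60.0
```

{"api": "move_arm", "payload": {
  "targets": [
    [1,[0,8,0],0],
    [1,[0,8,0],0],
    [1,[0,8,0],0],
    [1,[0,7,0],0],
    [1,[0,7,0],0],
    [1,[0,6,0],0],
    [1,[0,5,0],0],
    [1,[0,4,0],0],
    [1,[0,3,0],0],
    [1,[0,2,0],0],
    [1,[0,1,0],0],
    [1,[0,0,0],0],
    [1,[0,0,0],0],
    [1,[0,0,0],0]
  ]
}}

```text
time: 16.47
tool_pos: [0.6134, 0.1412, 0.1235]
tcp_rot: [[-0.179, 0.984, 0.0], [0.984, 0.179, -0.0], [-0.0, 0.0, -1.0]]
force: [-0.4, 0.5, -3.6]
finger_gap: 0.0214
grasp_force: 60.0
```

```bash
cat > g.py <<'E'
from h import *
def green(f,z,fe=0):
    g=cv2.cvtColor(f['pixels'],cv2.COLOR_RGB2HSV).astype(int)
    G=((g[...,0]>45)&(g[...,0]<80)&(g[...,1]>100)).astype(np.uint8)*255
    c=max(cv2.findContours(G,0,1)[0],key=cv2.contourArea)[:,0]
    P=np.array([fish(f,u,v,z)[:2] if fe else onplane(f,u,v,z)[:2]*1000 for u,v in c])
    return [np.round(a,1).tolist() for a in cv2.minAreaRect(P.astype(np.float32))]
E
python3 - <<'E'
from g import *
S=grab('scene','s6');w=grab('wrist');A=grab('top')
s=robot.state();print(s['time'],s['tool_pos'],s['force'])
zt=s['tool_pos'][2]-.0385+.003+.0025
print(zt,green(S,zt),green(A,zt))
B=lambda i:cv2.cvtColor(i,cv2.COLOR_RGB2BGR)
v=np.hstack([cv2.resize(B(S['pixels'][170:320,220:420]),(400,300),interpolation=cv2.INTER_CUBIC),cv2.resize(B(w['pixels']),(400,300))])
cv2.imwrite('pics/v6.png',v)
E
```

```text
16.6167 [0.61337981 0.14121687 0.12355223] [-0.16255608  0.25681443 -1.43123062]
0.09055223269408752 [[592.1, 270.2], [98.9, 106.3], 9.8] [[320.9, -780.2], [2.9, 5.7], 87.3]
```

View pics/v6.png

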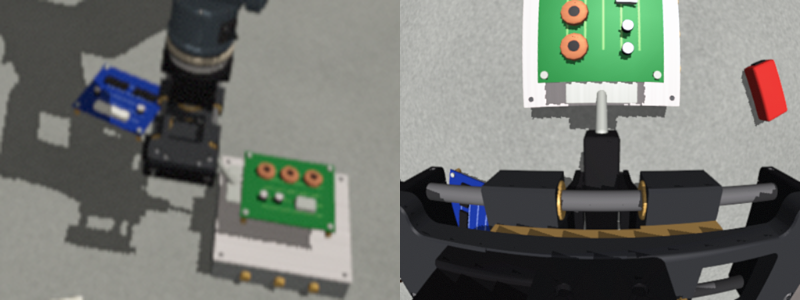

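The board hangs level over the lid, about 2–4 mm off centre. I lower it to just above the lid and re-measure there.

{"api": "move_arm", "payload": {
  "targets": [
    [1,[-0.5,1,-2],0],
    [1,[-0.5,1.5,-3],0],
    [1,[0,0,-4],0],
    [1,[0,0,-4],0],
    [1,[0,0,-4],0],
    [1,[0,0,-4],0],
    [1,[0,0,-3],0],
    [1,[0,0,-2],0],
    [1,[0,0,-1],0],
    [1,[0,0,0],0],
    [1,[0,0,0],0]
  ]
}}

```text
time: 17.53
tool_pos: [0.6125, 0.1439, 0.0966]
tcp_rot: [[-0.179, 0.984, 0.0], [0.984, 0.179, -0.0], [-0.0, 0.0, -1.0]]
force: [0.0, -0.7, -2.8]
finger_gap: 0.0216
grasp_force: 60.0
```

```bash
python3 - <<'E'
from g import *
S=grab('scene','s7');w=grab('wrist','w7')
s=robot.state();print(s['time'],s['tool_pos'],s['force'])
zt=s['tool_pos'][2]-.0385+.003+.0025
print(zt,green(S,zt))
# lid: near-edge pixels in the wrist view vs board near edge
k=cv2.cvtColor(w['pixels'],cv2.COLOR_RGB2HSV).astype(int)
G=(k[...,0]>45)&(k[...,0]<80)&(k[...,1]>100);Wt=(k[...,2]>200)&(k[...,1]<30)
for v in(70,90):
  x=np.where(G[v])[0];y=np.where(Wt[v])[0];y=y[(y>140)&(y<380)]
  print(v,[fish(w,u,v,zt)[:2].round(1).tolist() for u in(x[0],x[-1]+1)],[fish(w,u,v,.04)[:2].round(1).tolist() for u in(y[0],y[-1]+1)],y[0],y[-1])
for u in(190,220,300,330):
  x=np.where(G[:,u])[0];y=np.where(Wt[:,u])[0];y=y[y<180]
  print(u,x[-1],y[-1],fish(w,u,x[-1]+1,zt)[:2].round(1),fish(w,u,y[-1]+1,.04)[:2].round(1))
E
```

```text
17.6333 [0.61257456 0.14395857 0.09679606] [ 0.0590605   0.15101628 -2.47423066]
0.06379605838045474 [[592.0, 273.2], [97.2, 106.7], 10.7]
70 [[545.7, 231.9], [641.8, 249.4]] [[514.6, 232.1], [672.0, 261.0]] 145 370
90 [[548.0, 219.5], [644.1, 237.0]] [[517.2, 217.7], [674.7, 246.6]] 145 370
190 104 142 [557.7 211.4] [556.4 184.9]
220 103 130 [575.9 214.7] [576.  196.6]
300 103 140 [623.2 223.4] [631.4 199.7]
330 104 141 [641.5 226.8] [652.4 203.3]
```

The wrist measurement puts the board within 1 mm of the lid's middle. I lower it gently until it stands and the blade is free.

{"api": "move_arm", "payload": {
  "targets": [
    [1,[0,0,-1],0],
    [1,[0,0,-1],0],
    [1,[0,0,-1],0],
    [1,[0,0,-1],0],
    [1,[0,0,-0.7],0],
    [1,[0,0,-0.7],0],
    [1,[0,0,-0.7],0],
    [1,[0,0,-0.7],0],
    [1,[0,0,-0.7],0],
    [1,[0,0,-0.7],0],
    [1,[0,0,-0.7],0],
    [1,[0,0,-0.7],0],
    [1,[0,0,-0.7],0],
    [1,[0,0,-1],0],
    [1,[0,0,-1],0],
    [1,[0,0,-0.5],0],
    [1,[0,0,0],0],
    [1,[0,0,0],0]
  ]
}}

```text
time: 19.13
tool_pos: [0.6123, 0.144, 0.0837]
tcp_rot: [[-0.179, 0.984, -0.0], [0.984, 0.179, 0.0], [0.0, -0.0, -1.0]]
force: [-0.1, -0.2, -1.9]
finger_gap: 0.0214
grasp_force: 60.0
```

```bash
python3 - <<'E'
from g import *
S=grab('scene','s8');w=grab('wrist','w8')
s=robot.state();print(s['time'],s['tool_pos'],s['force'],s['torque'])
print(green(S,.0565))
B=lambda i:cv2.cvtColor(i,cv2.COLOR_RGB2BGR)
v=np.hstack([cv2.resize(B(S['pixels'][220:320,310:410]),(400,400),interpolation=cv2.INTER_CUBIC),cv2.resize(B(w['pixels'][0:200,156:356]),(400,400),interpolation=cv2.INTER_CUBIC)])
cv2.imwrite('pics/v8.png',v)
E
```

```text
19.2333 [0.61239637 0.14394773 0.08377929] [-0.04762025  0.42926603 -1.6485608 ] [-0.09360648  0.05698318 -0.01446262]
[[591.3, 272.6], [96.5, 106.5], 10.0]
```

View pics/v8.png

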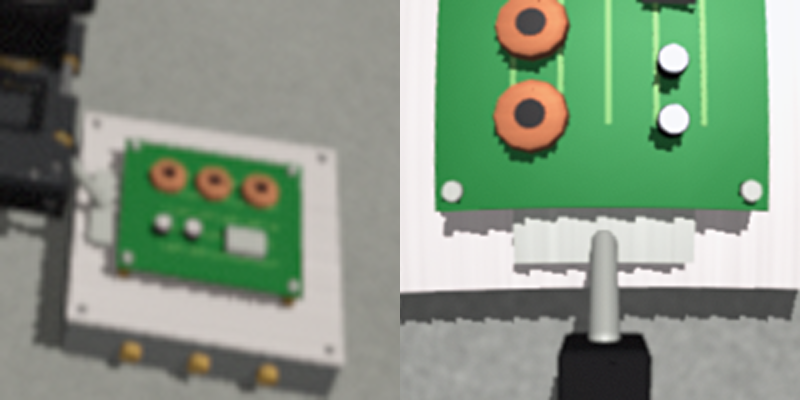

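The board stands on the lid with the blade free beneath it (rear of the blade at (100,205) in the left half). I draw the blade out.

{"api": "move_arm", "payload": {
  "targets": [
    [1,[0.4,-2,0],0],
    [1,[0.5,-3,0],0],
    [1,[0.7,-4,0],0],
    [1,[0.9,-5,0],0],
    [1,[0.9,-5,0],0],
    [1,[0.4,-2,0],0],
    [1,[0,0,0],0]
  ]
}}

```text
time: 19.82
tool_pos: [0.6164, 0.122, 0.0838]
tcp_rot: [[-0.178, 0.984, 0.0], [0.984, 0.178, -0.0], [-0.0, 0.0, -1.0]]
force: [0.4, 0.2, -1.0]
finger_gap: 0.0214
grasp_force: 60.0
```

```bash
python3 - <<'E'
from g import *
S=grab('scene');s=robot.state();print(s['time'],s['tool_pos'],s['force'],s['torque'],green(S,.0565))
E
```

```text
19.8667 [0.61629078 0.12241752 0.0837469 ] [ 0.08749404 -0.02623159 -1.64882601] [-0.14845342  0.05557977 -0.02072973] [[591.3, 272.6], [96.5, 106.5], 10.0]
```

{"api": "move_arm", "payload": {
  "targets": [
    [1,[0.7,-4,0],0],
    [1,[1.3,-7,0],0],
    [1,[1.4,-8,0],0],
    [1,[1.5,-8,0],0],
    [1,[1.4,-8,0],0],
    [1,[1.5,-8,0],0],
    [1,[1.4,-8,0],0],
    [1,[1.5,-8,0],0],
    [1,[1.4,-8,0],0],
    [1,[1.5,-8,0],0],
    [1,[1.4,-8,0],0],
    [1,[1.5,-8,0],0],
    [1,[1.4,-8,0],0],
    [1,[1.5,-8,0],0],
    [1,[1.4,-8,0],0],
    [1,[1.5,-8,0],0],
    [1,[1.4,-8,0],0],
    [1,[1,-10,0],0],
    [1,[0,-15,0],0],
    [1,[0,-20,0],0]
  ]
}}

```text
time: 21.53
tool_pos: [0.6407, -0.0534, 0.0837]
tcp_rot: [[-0.181, 0.983, -0.0], [0.983, 0.181, 0.0], [0.0, -0.0, -1.0]]
force: [0.1, -0.1, -1.3]
finger_gap: 0.0213
grasp_force: 60.0
```

{"api": "move_arm", "payload": {
  "targets": [
    [1,[-3,-20,0],0],
    [1,[-5,-20,0],0],
    [1,[-5,-20,0],0],
    [1,[-5,-20,0],0],
    [1,[-5,-20,0],0],
    [1,[-5,-20,0],0],
    [1,[-5,-20,0],0],
    [1,[-3,-15,0],0],
    [1,[-2,-8,0],0],
    [1,[0,-3,-3],0],
    [1,[0,0,-8],0],
    [1,[0,0,-8],0],
    [1,[0,0,-8],0],
    [1,[0,0,-6],0],
    [1,[0,0,-4],0],
    [1,[0,0,-2],0],
    [1,[0,0,-1],0],
    [1,[0,0,-1],0],
    [1,[0,0,0],0],
    [1,[0,0,0],0]
  ]
}}

```text
time: 23.2
tool_pos: [0.6031, -0.2192, 0.0431]
tcp_rot: [[-0.18, 0.984, 0.001], [0.984, 0.18, -0.0], [-0.0, 0.001, -1.0]]
force: [-1.1, -0.6, -2.2]
finger_gap: 0.0212
grasp_force: 60.0
```

```bash
python3 - <<'E'
from g import *
S=grab('scene');s=robot.state();print(s['time'],s['tool_pos'],s['force'],s['torque'],green(S,.0565))
E
```

```text
23.25 [ 0.60310382 -0.21922355  0.0431234 ] [-0.22073205  0.36539983 -1.7373315 ] [-0.09401822  0.03245359 -0.04276131] [[591.2, 272.9], [96.5, 106.1], 10.0]
```

Lower the last 4.5 mm slowly, then release.

{"api": "move_arm", "payload": {
  "targets": [
    [1,[0,0,-1],0],
    [1,[0,0,-1],0],
    [1,[0,0,-1],0],
    [1,[0,0,-0.6],0],
    [1,[0,0,-0.6],0],
    [1,[0,0,-0.4],0],
    [1,[0,0,0],0],
    [1,[0,0,0],0]
  ]
}}

```text
time: 23.92
tool_pos: [0.6028, -0.2191, 0.0385]
tcp_rot: [[-0.18, 0.984, -0.0], [0.984, 0.18, -0.0], [-0.0, -0.0, -1.0]]
force: [-1.3, 0.2, 2.9]
finger_gap: 0.0217
grasp_force: 60.0
```

{"api": "move_arm", "payload": {
  "targets": [
    [0.4,[0,0,0],0],
    [0.2,[0,0,0],0],
    [0,[0,0,0],0],
    [-0.3,[0,0,0],0],
    [-0.6,[0,0,0],0],
    [-1,[0,0,0],0],
    [-1,[0,0,0],0],
    [-1,[0,0,0],0],
    [-1,[0,0,0],0],
    [-1,[0,0,0],0],
    [-1,[0,0,0],0],
    [-1,[0,0,0],0]
  ],
  "grip_force": 10
}}

```text
time: 24.92
tool_pos: [0.6028, -0.2191, 0.0382]
tcp_rot: [[-0.179, 0.984, -0.0], [0.984, 0.179, 0.0], [0.0, -0.0, -1.0]]
force: [-0.3, -0.1, 0.9]
finger_gap: 0.0854
grasp_force: 0.0
```

{"api": "move_arm", "payload": {
  "targets": [
    [-1,[0,0,4],0],
    [-1,[0,0,10],0],
    [-1,[0,0,20],0],
    [-1,[0,0,25],0],
    [-1,[0,0,25],0],
    [-1,[0,0,25],0],
    [-1,[0,0,25],0],
    [-1,[0,0,20],0],
    [-1,[0,-20,10],0],
    [-1,[-5,-30,0],0],
    [-1,[-10,-30,0],0],
    [-1,[-10,-30,0],0],
    [-1,[-10,-30,0],0],
    [-1,[-10,-30,0],0],
    [-1,[-5,-20,0],0],
    [-1,[0,-10,0],0],
    [-1,[0,0,0],0],
    [-1,[0,0,0],0]
  ]
}}

```text
time: 26.42
tool_pos: [0.553, -0.4185, 0.2025]
tcp_rot: [[-0.179, 0.984, 0.0], [0.984, 0.179, 0.001], [0.001, 0.001, -1.0]]
force: [0.2, 0.2, 0.6]
finger_gap: 0.0869
grasp_force: 0.0
```

```bash
python3 - <<'E'
from g import *
A=grab('top');S=grab('scene');s=robot.state();print(s['time'],s['tool_pos'],s['force'],green(S,.0565),green(A,.0565))
B=lambda i:cv2.cvtColor(i,cv2.COLOR_RGB2BGR)
v=np.vstack([cv2.resize(B(S['pixels'][150:330,120:420]),(500,300)),cv2.resize(B(A['pixels'][85:205,90:290]),(500,300))])
cv2.imwrite('pics/v9.png',v)
E
```

```text
26.5167 [ 0.55332611 -0.41714317  0.20226144] [ 0.11727909 -0.09148523 -0.30336656] [[591.2, 272.9], [96.5, 106.1], 10.0] [[588.7, 273.1], [97.5, 108.9], 10.5]
```

View pics/v9.png

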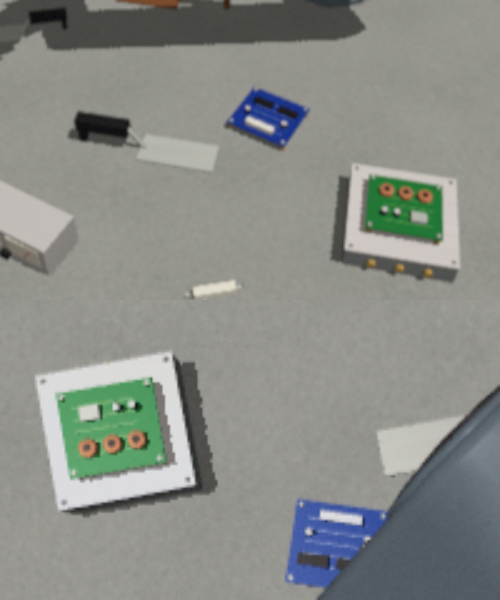

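The pictures show the green board standing in the middle of the lid (top view centre (588.7, 273.1) against the lid's (589.7, 274.4)), the spatula flat on the desk, and the blue board where it was.

```bash
python3 -c "
from bench import robot
print(robot.close_job())"
```

```text
the job is handed in; nothing more can be done
None
```

The job is handed in at about 26.5 s: the green board stands on its standoffs within about 2 mm of the lid's middle, the spatula lies flat on the desk, and the blue board was left alone.

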